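# Clip on the work lamp, refit the valve knob and hold it pressed

## Task

First clip the small lamp over the top edge of the low upright divider, anywhere along it, pushed fully down with its lens towards the valve, and let go of it. Then pick up the loose valve knob, turn it so that the flat in its hole matches the flat of the valve's D-shaped spindle, push it fully home, press it and the sprung spindle all the way down, and finish while still holding it pressed. Leave the bleach bottle, the bucket lid and the sink strainer where they are.

Things in the scene. Friction and masses are not known exactly. Their poses are not given: they have to be found in the camera images.
- lamp: Loose black clip-on lamp, 120 g, standing upright, jaws down. Origin: floor level of the jaws, mid-slot; z up. Housing x -26 to 4, y -20 to 20, z 28 to 75 mm: grip it on its y faces (40 mm), at x -11. Round 35 mm lens on the -x face. Below it a fixed black jaw (x -26 to -3, 36 mm wide in y) and on the +x side a sprung steel jaw. The slot between the jaws runs along y.
- lamp_slot (a point): Middle of the roof of the lamp's slot, 28 mm above the lamp's origin; axes as the lamp's. The slot is open at the bottom and both y ends, takes a 6 mm board centred on x = 0, and has a flared mouth 14 mm wide. Pushed straight down on an edge (5 to 12 N) the jaw opens by itself and clips on; fully down, the edge touches this point.
- lamp_lens (a point): Centre of the lamp's lens, at x -28, z 51 mm in the lamp's frame; the lens looks along the lamp's -x.
- lamp_jaw (a joint): Angle of the lamp's sprung jaw, hinged beside the slot's roof: 0 closed, about 0.10 rad with a 6 mm board between the jaws, at most 0.5 rad.
- divider: Fixed low upright plywood board on the floor, between the loose lamp and knob and the valve: 6 mm thick (x), 200 mm long (y), 60 mm high. Origin: centre of its underside, z up; +x is the side that faces the valve. Two small steel brackets at its foot on the -x side, below 25 mm.
- valve: Fixed aluminium valve block, 84 x 66 mm, 40 mm high, on a 120 x 100 mm steel foot plate, two short copper pipes leaving on its +x side. Origin: centre of its underside on the floor. The spindle stands up from the middle of its top.
- spindle_seat (a point): Middle of the top of the steel collar (36 mm across) on the valve's spindle, 55 mm above the floor when not pressed; z up. Above the collar stands the spindle's D-shaped end: 20 mm across, 18 mm tall (top 2.5 mm tapered), its one flat 5 mm from the axis on the +x side of this frame. A small nib on the collar's rim also points along +x. The spindle does not turn.
- spindle (a joint): How far the spindle is pressed down: 0 up, 0.008 m fully down. Sprung: it needs about 4 N to start and 12 N to be fully down, and comes up by itself.
- knob: Loose grey plastic knob, 60 g, standing hole down. Origin: centre of its underside, z up. Round hub 44 mm across, 26 mm high; on it an upright grip bar 12 mm wide in y, z 26 to 52, from x -20 to 16, narrowing to a pointer tip at x 33 mm: grip its y faces over the hub's middle. D-shaped hole from below, on the axis: 22.4 mm across, 20 mm deep, its flat 6.2 mm from the axis on the +x side.
- knob_pointer (a point): Tip of the knob's pointer, at x 33, z 40 mm in the knob's frame, on the same side as the flat of the hole. Fully home, the knob's underside lies on the spindle's collar and the pointer points along +x of point spindle_seat.
- bleach_bottle: Bystander: upright white bottle, 84 mm across, 220 mm tall; origin: centre of its underside.
- bucket_lid: Bystander: round grey lid lying flat, 260 mm across, 14 mm high; origin: centre of its underside.
- sink_strainer: Bystander: small steel bowl, 80 mm across, 28 mm high; origin: centre of its underside.

How it is judged:
By the outcome, as a careful person would: the job done as asked, in the order asked, and still so for the second after the job is handed in, while the arm keeps its last pose, push and grip.
It also fails if it takes over 54 s, if anything falls off the work surface, if the arm or the gripper's body presses on something with over 40 N, if the wrist force passes 120 N, or if a joint passes its speed limit or range.

## Robot

A 6-joint arm with a two-finger parallel gripper is mounted at the origin on the work surface. World frame = base frame: x ahead of the robot, y to its left, z up, the work surface at z = 0. Lengths are in m, angles in rad, forces in N, time in s.
With the tool pointing down it reaches from about 0.35 to 0.95 m from the base axis. Payload 17.4 kg.
Tool frame: the origin (TCP) lies midway between the tips of the shut fingers; the grasp point (between the pads) lies 19 mm behind it (env.grip_depth is the distance from the TCP to the grasp point, in m); z points along the fingers, y is the line along which they close (so a half turn about z gives the same grasp; the last joint's range is limited). The gripper opens to 93 mm and grips with 3 to 60 N. Pads are 15 mm wide; open, the fingers measure 128 mm over their backs; the gripper's body (75 mm by 188 mm) begins 65 mm behind the grasp point.
Start: joints at [-1.38, 0.116, 1.442, -0, 1.584, -0.038], TCP at [0.153, -0.657, 0.219] pointing down, gripper open.
Joint ranges: [-2.83, 2.83], [-0.83, 2.19], [0.07, 2.5], [-1.14, 4.28], [0.01, 3], [-2.97, 2.97]. Speed limits (rad/s): [1.89, 1.89, 2.22, 3.14, 3.14, 3.14].

## Interface

Orientations are given as a unit quaternion [w, x, y, z].
In Python, from bench import readout, eyes, job, env gives the robot as it stands.
- The arm moves only by the shell command python3 -m pendant 'ROWS' [FORCE]. ROWS is JSON, one flat list of numbers, 7 for each row, row after row: the opening in per cent of the stroke, from 0 (shut) to 100 (fully open), then the shift along the world's x, y, z in m, then the turn, a rotation vector about the world's x, y, z in degrees. In form: [grip, tx, ty, tz, rx, ry, rz, grip, tx, ty, tz, rx, ry, rz, ...]. A call has exactly 8 rows; each row is the pose to reach, as a shift and turn from the pose commanded when the call began; what a row does not reach only later rows make up. A row lasts 1/10 s, in which the tool goes at most 50 mm and 8.59 degrees, less where a joint would pass 70% of its speed; a pose out of reach is approached as far as the arm can. A call with a gripper value outside its range is refused whole. The fingers move at their own pace and stop on an object; FORCE is the grip in N (left out, the last holds). Time passes only in rows, so rows that repeat a pose let the fingers close, or fill a call up. It gives the time, the measured TCP pose, the force, the opening and the grip force at its end, in the units of the state.
- readout.state(): the state, without advancing time (a new reading comes with each control period).
- eyes.snapshot(name): name is "side" or "top" or "wrist"; returns a dict with "image" (384x512x3 uint8, red, green, blue), "fx", "fy", "cx", "cy" (pixels), "cam_to_world" (4x4, takes a point from camera to world coordinates). Camera axes: x right, y down, z forward; pixel columns grow to the right and rows downward; lengths in m; the calibration is good to about 2 mm. A picture is of the moment at which its call begins. There is no depth.
- job.finish_job(): hands the job in; it is judged then, once.
The state is a dict: "clock": time; "qpos": joint angles; "dq": joint speeds; "joint_torque": joint torques, N m; "tool_pos": TCP position; "orientation": TCP orientation; "ft_force": force on the tool from outside, world axes, zero at the start; "ft_torque": the same for the moment, N m; "gripper_width": opening from 0.0 (shut) to 1.0 (fully open); "finger_force": force on a finger pad.
Only numpy, scipy, OpenCV 4.12 (cv2) and the standard library are available. Lean on these libraries where they do the work, as an engineer would, in place of code of your own. Each camera call takes 0.05 s, during which the arm holds its last target. There are 200 camera calls.

## Working session

There is one attempt and no reset: what is moved stays moved. The work goes in short steps, Python scripts to look and compute and a shell command to move; the robot and the scene stay as the last step left them, time stands still between calls to the robot, and variables do not carry over. Pictures are saved under pics/ and viewed, at most 10 in all, crops included, and the job is handed in when it is done.

```bash
mkdir -p pics; ls; cat > h.py <<'E'
import numpy as np, cv2
from bench import readout, eyes, job, env
def snap(n,tag):
    s=eyes.snapshot(n); cv2.imwrite(f'pics/{tag}.png',cv2.cvtColor(s['image'],cv2.COLOR_RGB2BGR))
    np.savez(f'{tag}.npz',**{k:np.array(v) for k,v in s.items()}); return s
def load(tag): return dict(np.load(f'{tag}.npz'))
def ray(s,u,v):
    T=s['cam_to_world']; d=T[:3,:3]@np.array([(u-s['cx'])/s['fx'],(v-s['cy'])/s['fy'],1]); return T[:3,3],d/np.linalg.norm(d)
def onplane(s,u,v,z):
    o,d=ray(s,u,v); return o+d*(z-o[2])/d[2]
def tri(*obs):
    A=np.zeros((3,3));b=np.zeros(3)
    for s,u,v in obs:
        o,d=ray(s,u,v); P=np.eye(3)-np.outer(d,d); A+=P;b+=P@o
    p=np.linalg.solve(A,b)
    return p,[np.linalg.norm((np.eye(3)-np.outer(d,d))@(p-o)) for o,d in [ray(*x) for x in obs]]
def proj(s,p):
    T=s['cam_to_world']; c=T[:3,:3].T@(np.array(p)-T[:3,3]); return s['fx']*c[0]/c[2]+s['cx'],s['fy']*c[1]/c[2]+s['cy']
E
python3 - <<'E'
from h import *
a=[snap(n,n+'0') for n in ('side','top','wrist')]
for s in a: print(s['fx'],s['cx'],s['cy'],np.round(s['cam_to_world'],3).tolist())
im=np.vstack([np.hstack([cv2.imread('pics/top0.png')]) ])
cv2.imwrite('pics/t.png',cv2.resize(im,(800,600)))
cv2.imwrite('pics/s.png',cv2.resize(cv2.imread('pics/side0.png'),(800,600)))
E
```

```text
pics
381.37642629125395 249.7653134533164 185.94394664727668 [[-0.788, -0.464, 0.404, 0.157], [-0.615, 0.599, -0.513, 0.617], [-0.004, -0.653, -0.757, 0.9], [0.0, 0.0, 0.0, 1.0]]
365.9350268644724 260.08317087507913 188.6820908410798 [[-0.016, -0.994, 0.11, 0.486], [-1.0, 0.017, 0.005, 0.047], [-0.006, -0.109, -0.994, 1.036], [0.0, 0.0, 0.0, 1.0]]
273.4066147900588 258.19115825908153 194.99421828906412 [[0.226, -0.94, -0.257, 0.224], [-0.974, -0.218, -0.058, -0.641], [-0.001, 0.264, -0.965, 0.384], [0.0, 0.0, 0.0, 1.0]]
```

View pics/t.png

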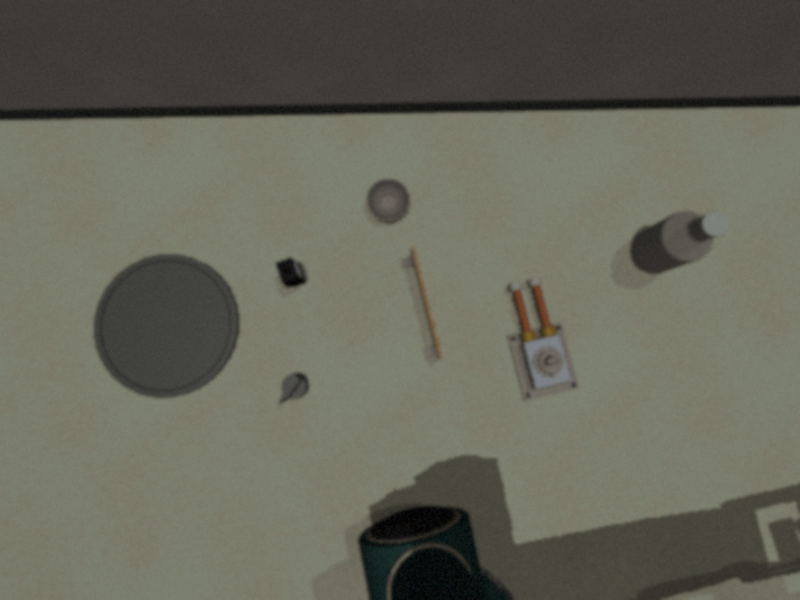

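View pics/s.png

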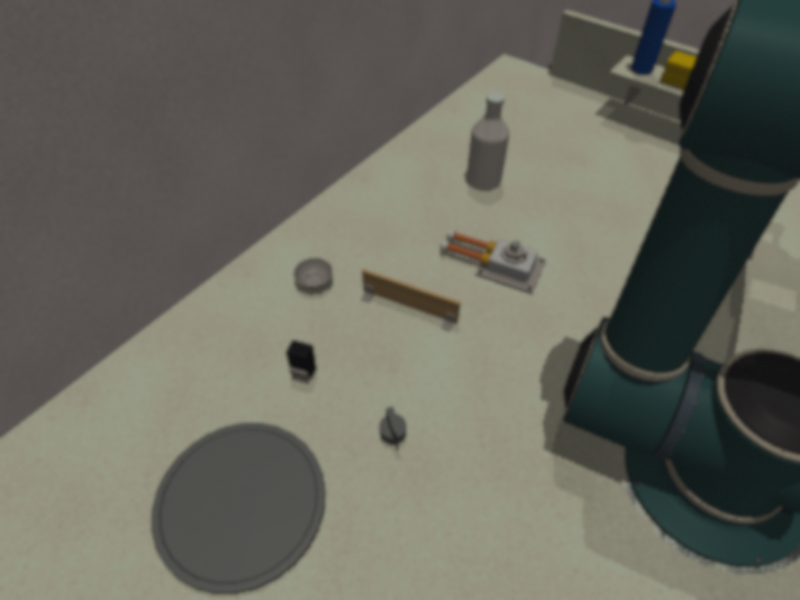

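The top view shows the lamp at about (290,272), the knob at (295,386) with its pointer to the lower left, the divider edge from (412,248) to (440,358), and the spindle at (548,361). These are pixels of the 800 px view. The side view confirms the layout.

```bash
python3 - <<'E'
from h import *
t=load('top0'); s=load('side0'); k=.64
for n,p,z in [('lamp',(290,268),.075),('knob',(296,385),.026),('ptr',(280,403),.04),('divA',(412,248),.06),('divB',(440,358),.06),('spin',(548,361),.055),('pipe1',(515,287),.02),('pipe2',(534,281),.02),('fp1',(511,336),.0),('fp2',(528,398),.0),('fp3',(576,386),.0),('bottle',(712,224),.22),('lid',(167,325),.014),('str',(388,201),.028)]:
    print(n,np.round(onplane(t,p[0]*k,p[1]*k,z),3))
for n,a,b in [('divA',(412,248),(363,271)),('divB',(440,358),(459,303)),('spin',(548,361),(515,245)),('ptr',(280,403),(390,410)),]:
    print(n,tri((t,a[0]*k,a[1]*k),(s,b[0]*k,b[1]*k)))
print(env.grip_depth, readout.state())
E
```

```text
lamp [0.641 0.249 0.075]
knob [0.442 0.247 0.026]
ptr [0.412 0.272 0.04 ]
divA [0.675 0.041 0.06 ]
divB [ 0.485 -0.004  0.06 ]
spin [ 0.477 -0.187  0.055]
pipe1 [ 0.609 -0.143  0.02 ]
pipe2 [ 0.619 -0.177  0.02 ]
fp1 [ 0.522 -0.136  0.   ]
fp2 [ 0.411 -0.162  0.   ]
fp3 [ 0.431 -0.249  0.   ]
bottle [ 0.672 -0.394  0.22 ]
lid [0.551 0.482 0.014]
str [0.768 0.082 0.028]
divA (array([0.67571337, 0.04098806, 0.06036761]), [np.float64(0.0008646171754194774), np.float64(0.0008646171754193703)])
divB (array([ 0.48550784, -0.00318733,  0.06310428]), [np.float64(0.0006633063543081202), np.float64(0.000663306354308173)])
spin (array([ 0.47670864, -0.18268252,  0.07580458]), [np.float64(0.00044499348292780785), np.float64(0.0004449934829277616)])
ptr (array([0.42587678, 0.26188106, 0.10822521]), [np.float64(0.009967863094009934), np.float64(0.009967863094009927)])
0.0188 {'clock': 0.15, 'qpos': array([-1.37977389e+00,  1.16352037e-01,  1.44212781e+00,  5.74700986e-07,
        1.58402488e+00, -3.78356826e-02]), 'dq': array([-0.00022946, -0.00108849, -0.00332108,  0.00030979, -0.00142211,
       -0.00162565]), 'joint_torque': array([-2.18295339e-03, -7.21765924e+01, -6.22948909e+01,  7.79477949e-02,
        2.25477526e-02, -4.85253497e-05]), 'tool_pos': array([ 0.15306961, -0.65723868,  0.21808087]), 'orientation': array([-4.54721655e-04,  9.93460032e-01,  1.14179490e-01, -3.46087626e-05]), 'ft_force': array([-0.18789013, -0.80994404, -1.77594314]), 'ft_torque': array([-0.03894626,  0.00342147,  0.03087081]), 'finger_force': 0.0, 'gripper_width': 1.000223630164377}
```

```bash
python3 -m pendant '[100,0.02,0.035,0.005,0,0,0,100,0.045,0.075,0.01,0,0,0,100,0.068,0.115,0.015,0,0,0,100,0.09,0.155,0.02,0,0,0,100,0.113,0.195,0.025,0,0,0,100,0.136,0.235,0.03,0,0,0,100,0.159,0.275,0.035,0,0,0,100,0.182,0.31,0.04,0,0,0]' && python3 -m pendant '[100,0.025,0.04,0,0,0,0,100,0.05,0.08,0,0,0,0,100,0.07,0.12,0,0,0,0,100,0.08,0.145,0,0,0,0,100,0.08,0.145,0,0,0,0,100,0.08,0.145,0,0,0,0,100,0.08,0.145,0,0,0,0,100,0.08,0.145,0,0,0,0]'
python3 - <<'E'
from h import *
snap('wrist','w1'); im=cv2.imread('pics/w1.png'); cv2.imwrite('pics/w1b.png',cv2.resize(im,(800,600)))
E
```

```text
clock: 0.95
tool_pos: [0.3355, -0.3455, 0.2589]
orientation: [0.0, 0.993, 0.114, 0.0]
ft_force: [0.7, -0.0, 0.6]
gripper_width: 1.003
finger_force: 0.0
clock: 1.75
tool_pos: [0.4147, -0.2032, 0.2585]
orientation: [-0.0, 0.994, 0.113, -0.0]
ft_force: [0.4, 0.1, -0.4]
gripper_width: 0.999
finger_force: 0.0
```

View pics/w1b.png

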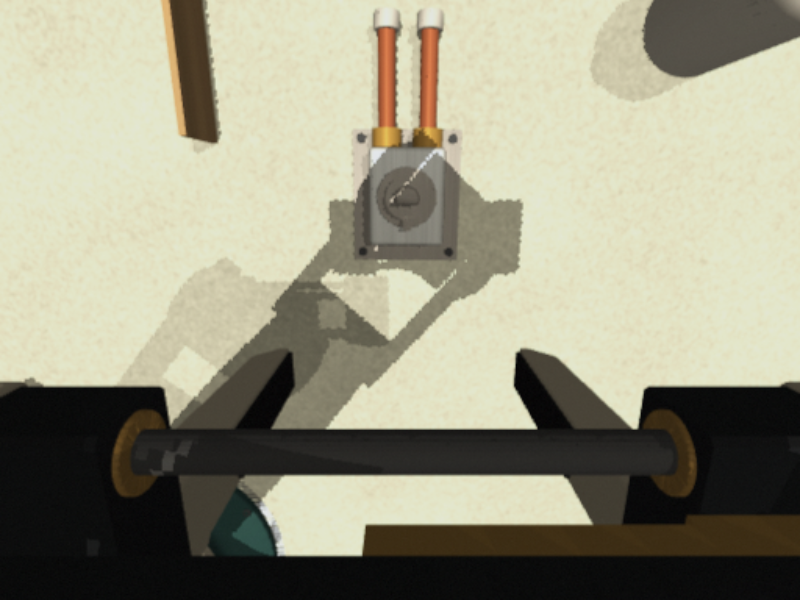

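The wrist view shows the valve in the gripper's shadow, with the spindle at about (405,197) and the pipes straight up. I'll enlarge the spindle to read its flat and nib.

```bash
python3 - <<'E'
from h import *
im=cv2.imread('pics/w1.png')[85:170,215:305]
im=cv2.resize(im,None,fx=6,fy=6,interpolation=cv2.INTER_CUBIC)
cv2.imwrite('pics/w1c.png',cv2.convertScaleAbs(im,alpha=1.8,beta=-40))
E
```

```text
(no output)
```

View pics/w1c.png

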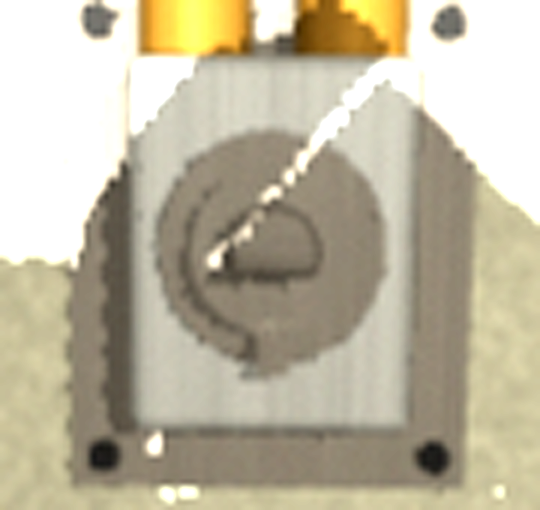

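```bash
python3 -m pendant '[100,0.0,0.045,0.01,0,0,0,100,0.0,0.09,0.02,0,0,0,100,0.0,0.135,0.03,0,0,0,100,0.0,0.18,0.03,0,0,0,100,0.0,0.225,0.03,0,0,0,100,0.0,0.27,0.03,0,0,0,100,0.0,0.315,0.03,0,0,0,100,0.0,0.36,0.03,0,0,0]' && python3 -m pendant '[100,0.0,0.04,0,0,0,0,100,0.0,0.07,0,0,0,0,100,0,0.08,0,0,0,0,100,0,0.08,0,0,0,0,100,0,0.08,0,0,0,0,100,0,0.08,0,0,0,0,100,0,0.08,0,0,0,0,100,0,0.08,0,0,0,0]'
python3 - <<'E'
from h import *
snap('wrist','w2'); im=cv2.imread('pics/w2.png'); cv2.imwrite('pics/w2b.png',cv2.convertScaleAbs(cv2.resize(im,(800,600)),alpha=1.3))
snap('top','t1')
s=load('w1')
c=onplane(s,260.2,126.2,.055);n=onplane(s,258.7,147,.055)
print(c,np.degrees(np.arctan2(*(n-c)[1::-1])))
a=onplane(s,215+208/6,85+280/6,.073);b=onplane(s,215+315/6,85+276/6,.073);print(np.degrees(np.arctan2(*(b-a)[1::-1])))
E
```

```text
clock: 2.6
tool_pos: [0.4149, 0.1589, 0.2888]
orientation: [-0.0, 0.994, 0.114, 0.0]
ft_force: [0.8, -0.3, 0.2]
gripper_width: 1.002
finger_force: 0.0
clock: 3.4
tool_pos: [0.4152, 0.2369, 0.2888]
orientation: [-0.0, 0.994, 0.114, 0.0]
ft_force: [-0.1, 0.3, 0.2]
gripper_width: 1.003
finger_force: 0.0
[ 0.4787151  -0.19073668  0.055     ] -171.1696362523329
-74.94051689613238
```

View pics/w2b.png

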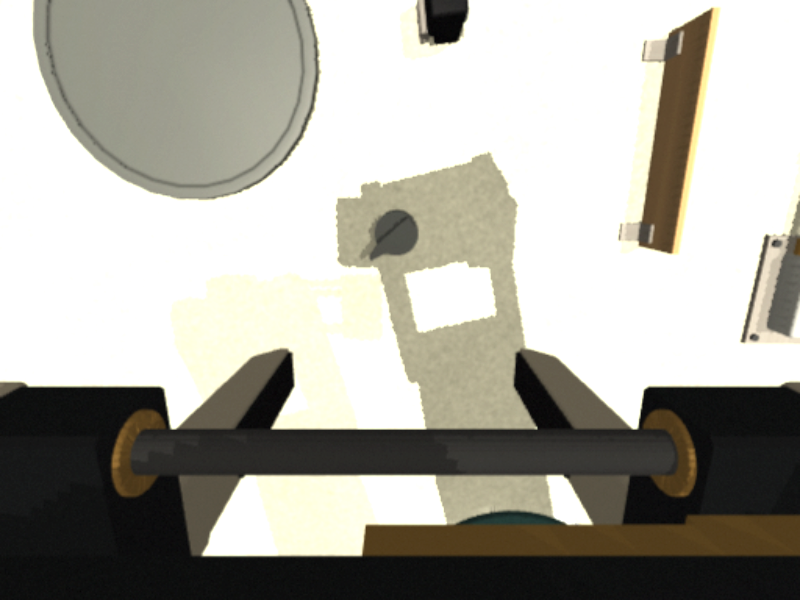

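The wrist view shows the knob at (395,232) with its pointer towards (372,257). The lamp is cut off at (443,20), so I'll move closer to it.

```bash
python3 -m pendant '[100,0.03,0,0,0,0,0,100,0.07,0,0,0,0,0,100,0.11,0,0,0,0,0,100,0.13,0,0,0,0,0,100,0.13,0,0,0,0,0,100,0.13,0,0,0,0,0,100,0.13,0,0,0,0,0,100,0.13,0,0,0,0,0]'
python3 - <<'E'
from h import *
snap('wrist','w3'); im=cv2.imread('pics/w3.png')
c=cv2.resize(im[20:170,200:360],None,fx=4,fy=4,interpolation=cv2.INTER_CUBIC)
cv2.imwrite('pics/w3b.png',cv2.convertScaleAbs(c,alpha=1.5))
snap('side','s1')
E
```

```text
clock: 4.3
tool_pos: [0.5444, 0.2377, 0.2892]
orientation: [-0.0, 0.993, 0.114, 0.0]
ft_force: [0.2, -0.4, -0.2]
gripper_width: 0.997
finger_force: 0.0
```

View pics/w3b.png

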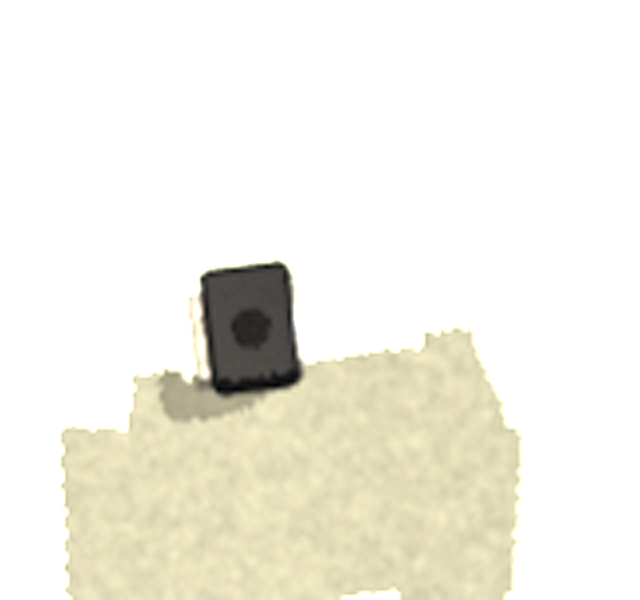

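The crop shows the lamp's top as a dark rectangle with corners (202,272), (287,264), (300,380) and (217,390). A pale sliver lies along its left side. I need to know whether that sliver is the jaw or the lens.

```bash
python3 - <<'E'
from h import *
def c(n,r0,r1,c0,c1,a): return cv2.resize(cv2.convertScaleAbs(cv2.imread(f'pics/{n}.png')[r0:r1,c0:c1],alpha=a),(390,290),interpolation=cv2.INTER_CUBIC)
cv2.imwrite('pics/m1.png',np.vstack([np.hstack([c('side0',205,255,170,215,2),c('side0',245,295,230,275,2)]),np.hstack([c('top0',155,195,165,205,2),c('w3',75,130,230,290,.9)])]))
# lamp rectangle from w3
s=load('w3');im=s['image'][75:130,235:290];g=cv2.resize(im,None,fx=4,fy=4,interpolation=cv2.INTER_CUBIC).max(2)
m=(g<70).astype(np.uint8);cs,_=cv2.findContours(m,0,2);k=max(cs,key=cv2.contourArea);r=cv2.minAreaRect(k)
P=np.array([onplane(s,235+(x+.5)/4-.5,75+(y+.5)/4-.5,.075) for x,y in cv2.boxPoints(r)]);print(r,P.round(4).tolist(),P.mean(0))
for i in range(2):
  d=P[i+1]-P[i];print(np.linalg.norm(d),np.degrees(np.arctan2(d[1],d[0])))
E
```

```text
((108.58463287353516, 109.67692565917969), (126.019287109375, 92.03376770019531), 82.87498474121094) [[0.6521, 0.2763, 0.075], [0.6622, 0.2481, 0.075], [0.6254, 0.2338, 0.075], [0.6149, 0.2627, 0.075]] [0.63865445 0.25521433 0.075     ]
0.02989524900185573 -70.25599370766975
0.039445981978641076 -158.59472834835873
```

View pics/m1.png

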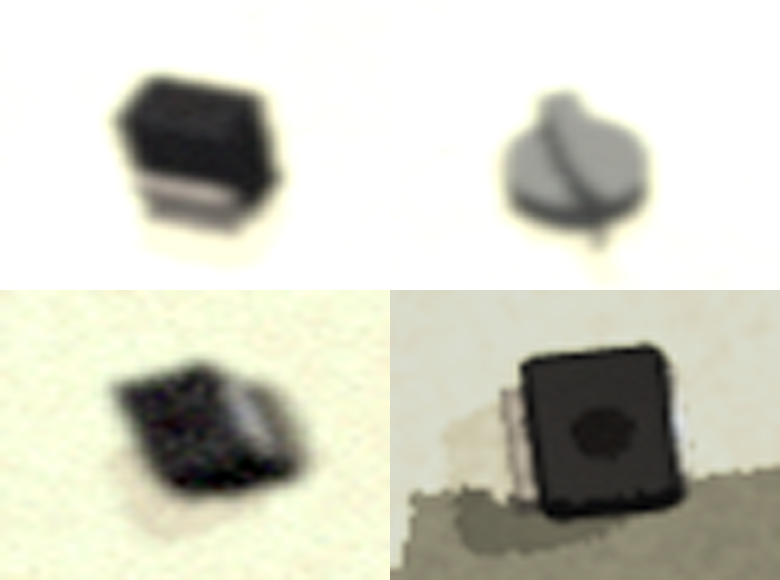

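Bottom right: the pale jaw is on the lamp's left (+y) side. Bottom left: the lens glints on its right (−y) side. So lamp +x is at a yaw of about 110.5°, the housing centre is at (0.639, 0.255), and the lens already faces the valve side. I'll turn the tool +97.4°.

```bash
python3 -m pendant '[100,0.012,0.002,0,0,0,8.5,100,0.024,0.004,-0.01,0,0,17,100,0.036,0.007,-0.03,0,0,25.5,100,0.048,0.009,-0.05,0,0,34,100,0.06,0.011,-0.07,0,0,42.5,100,0.072,0.013,-0.09,0,0,51,100,0.084,0.015,-0.1,0,0,59.5,100,0.094,0.0175,-0.1,0,0,68]' && python3 -m pendant '[100,0,0,-0.01,0,0,8.4,100,0,0,-0.03,0,0,16.8,100,0,0,-0.04,0,0,25,100,0,0,-0.05,0,0,29.4,100,0,0,-0.05,0,0,29.4,100,0,0,-0.05,0,0,29.4,100,0,0,-0.05,0,0,29.4,100,0,0,-0.05,0,0,29.4]'
python3 - <<'E'
from h import *
s=snap('wrist','w4'); print(readout.state()['qpos'], readout.state()['orientation'])
for p in [(.6387,.2552,.075)]: print(proj(s,p))
im=s['image']; g=cv2.resize(im,None,fx=2,fy=2).max(2)
cv2.imwrite('pics/w4b.png',cv2.convertScaleAbs(cv2.resize(cv2.imread('pics/w4.png'),(800,600)),alpha=1.5))
E
```

```text
clock: 5.2
tool_pos: [0.6388, 0.255, 0.1867]
orientation: [-0.0, 0.758, 0.653, -0.001]
ft_force: [0.2, -0.2, -0.4]
gripper_width: 1.003
finger_force: 0.0
clock: 6.0
tool_pos: [0.6393, 0.2552, 0.1394]
orientation: [0.0, 0.57, 0.821, 0.0]
ft_force: [-0.5, 0.1, -0.4]
gripper_width: 1.002
finger_force: 0.0
[ 3.42728458e-01  1.74619244e-01  1.50565354e+00 -5.00279952e-06
  1.46053600e+00 -1.43209713e-02] [2.30132749e-04 5.70301724e-01 8.21435202e-01 3.17271044e-04]
(np.float64(257.99730876068713), np.float64(206.16988348788493))
```

View pics/w4b.png

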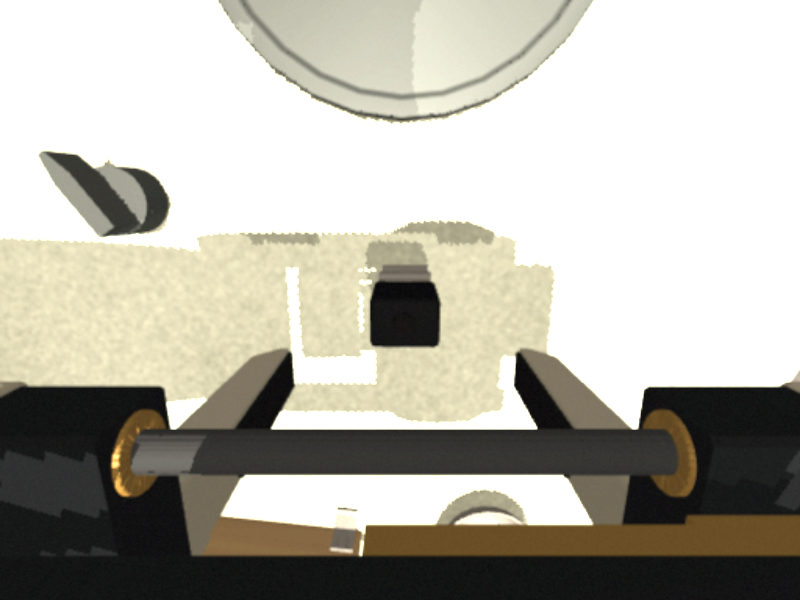

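The wrist view shows the lamp's top dot at (404,320) and the prediction is (403,322). The lamp is square between the fingers. I'll descend and grip.

```bash
python3 -m pendant '[100,0,0,-0.025,0,0,0,100,0,0,-0.055,0,0,0,100,0,0,-0.08,0,0,0,100,0,0,-0.095,0,0,0,100,0,0,-0.102,0,0,0,100,0,0,-0.102,0,0,0,60,0,0,-0.102,0,0,0,30,0,0,-0.102,0,0,0]' 40 && python3 -m pendant '[20,0,0,0,0,0,0,20,0,0,0,0,0,0,20,0,0,0,0,0,0,20,0,0,0,0,0,0,20,0,0,0,0,0,0,20,0,0,0,0,0,0,20,0,0,0.005,0,0,0,20,0,0,0.015,0,0,0]' 40
```

```text
clock: 6.85
tool_pos: [0.6397, 0.2553, 0.0381]
orientation: [0.001, 0.57, 0.822, 0.001]
ft_force: [0.1, 0.4, 0.7]
gripper_width: 0.875
finger_force: 0.0
clock: 7.65
tool_pos: [0.6386, 0.2549, 0.0513]
orientation: [-0.0, 0.57, 0.822, -0.001]
ft_force: [-0.4, -0.2, -0.3]
gripper_width: 0.429
finger_force: 40.0
```

```bash
python3 - <<'E'
from h import *
for tag,box in (('w2',(0,170,410,462)),('w1',(0,92,95,145)),('top0',(155,235,258,288))):
    s=load(tag); r0,r1,c0,c1=box
    hsv=cv2.cvtColor(s['image'],cv2.COLOR_RGB2HSV)[r0:r1,c0:c1]
    m=(hsv[...,1]>80)&(hsv[...,0]<25); v=hsv[...,2]
    t=cv2.threshold(v[m].reshape(-1,1),0,255,cv2.THRESH_BINARY+cv2.THRESH_OTSU)[0]
    mm=(m&(v>t)).astype(np.uint8)
    n,l,st,_=cv2.connectedComponentsWithStats(mm); i=1+st[1:,4].argmax(); y,x=np.where(l==i)
    P=np.array([onplane(s,a+c0,b+r0,.06) for a,b in zip(x,y)])[:,:2]
    vx,vy,x0,y0=cv2.fitLine(P.astype(np.float32),cv2.DIST_L2,0,1e-3,1e-3).ravel()
    q=(P-[x0,y0])@[vx,vy]; w=(P-[x0,y0])@[-vy,vx]
    e=np.array([[x0+vx*a,y0+vy*a] for a in (q.min(),q.max())])
    print(tag,t,len(P),np.degrees(np.arctan2(vy,vx)),e.round(4).tolist(),np.ptp(w),'y at x=.58:',y0+vy/vx*(.58-x0))
E
```

```text
w2 138.0 706 12.981664 [[0.4857, -0.0044], [0.6789, 0.0401]] 0.006162349854224492 y at x=.58: 0.017336616
w1 133.0 435 13.024697 [[0.4859, -0.005], [0.5765, 0.0159]] 0.0060590304210504965 y at x=.58: 0.016724702
top0 107.0 100 13.18957 [[0.4876, -0.0039], [0.6768, 0.0405]] 0.004408048262739397 y at x=.58: 0.017786372
```

```bash
python3 -m pendant '[20,0,0,0.03,0,0,0,20,0,-0.01,0.06,0,0,-1,20,-0.008,-0.045,0.07,0,0,-2,20,-0.018,-0.09,0.07,0,0,-4,20,-0.028,-0.135,0.07,0,0,-6,20,-0.038,-0.18,0.07,0,0,-7.5,20,-0.048,-0.22,0.07,0,0,-7.5,20,-0.052,-0.24,0.07,0,0,-7.5]' 40 && python3 -m pendant '[20,-0.002,-0.008,0,0,0,0,20,-0.002,-0.008,0,0,0,0,20,-0.002,-0.008,0,0,0,0,20,-0.002,-0.008,0,0,0,0,20,-0.002,-0.008,0,0,0,0,20,-0.002,-0.008,0,0,0,0,20,-0.002,-0.008,0,0,0,0,20,-0.002,-0.008,0,0,0,0]' 40
python3 - <<'E'
from h import *
a,b=cv2.imread('pics/x.png'),0
snap('wrist','w5');snap('side','s5');st=readout.state();print(st['tool_pos'],2*np.degrees(np.arctan2(st['orientation'][2],st['orientation'][1])))
s=load('s5');print(proj(s,(.582,.0176,.06)))
E
```

```text
clock: 8.45
tool_pos: [0.5863, 0.0124, 0.1228]
orientation: [0.0, 0.623, 0.782, 0.0]
ft_force: [-0.2, 1.5, -0.9]
gripper_width: 0.426
finger_force: 40.0
clock: 9.25
tool_pos: [0.5851, 0.0072, 0.1216]
orientation: [-0.0, 0.622, 0.783, -0.0]
ft_force: [-0.6, -0.1, -1.7]
gripper_width: 0.427
finger_force: 40.0
[0.58510053 0.00713349 0.12162873] 103.01021224886462
(np.float64(262.3951272568513), np.float64(183.36451638483638))[ WARN:0@0.116] global loadsave.cpp:275 findDecoder imread_('pics/x.png'): can't open/read file: check file path/integrity
```

```bash
python3 -m pendant '[20,0,0,-0.01,0,0,0,20,0,0,-0.018,0,0,0,20,0,0,-0.025,0,0,0,20,0,0,-0.03,0,0,0,20,0,0,-0.034,0,0,0,20,0,0,-0.037,0,0,0,20,0,0,-0.04,0,0,0,20,0,0,-0.043,0,0,0]' 40 && python3 -m pendant '[20,0,0,-0.003,0,0,0,20,0,0,-0.005,0,0,0,20,0,0,-0.007,0,0,0,20,0,0,-0.009,0,0,0,20,0,0,-0.009,0,0,0,20,0,0,-0.01,0,0,0,20,0,0,-0.01,0,0,0,20,0,0,-0.01,0,0,0]' 40
```

```text
clock: 10.15
tool_pos: [0.5852, 0.0072, 0.0786]
orientation: [0.0, 0.622, 0.783, 0.0]
ft_force: [0.0, 2.9, -0.4]
gripper_width: 0.429
finger_force: 40.0
clock: 10.95
tool_pos: [0.5851, 0.0071, 0.0686]
orientation: [-0.0, 0.622, 0.783, -0.0]
ft_force: [-1.2, 3.2, -0.8]
gripper_width: 0.424
finger_force: 40.0
```

```bash
python3 -m pendant '[20,0,0,-0.001,0,0,0,20,0,0,-0.0015,0,0,0,20,0,0,-0.002,0,0,0,20,0,0,-0.0025,0,0,0,20,0,0,-0.003,0,0,0,20,0,0,-0.003,0,0,0,20,0,0,-0.003,0,0,0,20,0,0,-0.003,0,0,0]' 40
python3 - <<'E'
from h import *
snap('side','s6');snap('wrist','w6')
c=cv2.resize(cv2.imread('pics/s6.png')[130:230,200:330],None,fx=4,fy=4,interpolation=cv2.INTER_CUBIC)
cv2.imwrite('pics/s6b.png',cv2.convertScaleAbs(c,alpha=1.6))
E
```

```text
clock: 11.75
tool_pos: [0.5853, 0.007, 0.0684]
orientation: [0.0, 0.622, 0.783, 0.0]
ft_force: [-16.1, 2.0, 27.1]
gripper_width: 0.427
finger_force: 40.0
```

The lamp bottomed out at TCP z 0.0684 with 27 N, so it is fully down. I'll relieve the push, open the fingers, retreat upwards and head for the knob.

```bash
python3 -m pendant '[20,0,0,0.0015,0,0,0,20,0,0,0.003,0,0,0,60,0,0,0.003,0,0,0,80,0,0,0.003,0,0,0,80,0,0,0.003,0,0,0,80,0,0,0.003,0,0,0,80,0,0,0.01,0,0,0,80,0,0,0.03,0,0,0]' && python3 -m pendant '[80,0,0,0.03,0,0,0,80,0,0.01,0.06,0,0,4,80,-0.02,0.045,0.08,0,0,10,80,-0.045,0.085,0.09,0,0,16,80,-0.07,0.125,0.09,0,0,22,80,-0.095,0.16,0.09,0,0,28,80,-0.12,0.2,0.09,0,0,34,80,-0.14,0.235,0.09,0,0,37,]' ; python3 -m pendant '[80,-0.12,0.21,0.09,0,0,8,80,-0.14,0.235,0.09,0,0,15,80,-0.14,0.235,0.09,0,0,15,80,-0.14,0.235,0.09,0,0,15,80,-0.14,0.235,0.09,0,0,15,80,-0.14,0.235,0.09,0,0,15,80,-0.14,0.235,0.09,0,0,15,80,-0.14,0.235,0.09,0,0,15]' --help 2>&1 | tail -3; python3 -c "
from bench import readout;print(readout.state())"
```

```text
clock: 12.65
tool_pos: [0.5843, 0.007, 0.0946]
orientation: [-0.001, 0.622, 0.783, -0.001]
ft_force: [-0.2, -0.7, 0.2]
gripper_width: 0.8
finger_force: 0.0
invalid input: not JSON, or not a number
{'clock': 12.65, 'qpos': array([-3.15430248e-02, -1.76314410e-02,  1.78378101e+00, -9.75544660e-05,
        1.37827455e+00, -2.58536543e-01]), 'dq': array([-1.38350683e-03, -1.73230055e-01, -2.12980181e-01, -4.60048112e-04,
        3.58891367e-01,  2.42437186e-04]), 'joint_torque': array([-1.39465941e-03, -5.50869548e+01, -5.67589688e+01,  6.76510739e-02,
       -1.35441497e+00,  9.94790707e-05]), 'tool_pos': array([0.58425263, 0.00704852, 0.09461272]), 'orientation': array([-0.00110665,  0.62246724,  0.78264457, -0.00088426]), 'ft_force': array([-0.16809777, -0.73064782,  0.20900744]), 'ft_torque': array([-0.01006856, -0.09308843,  0.04008488]), 'finger_force': 0.0, 'gripper_width': 0.8002988910215553}invalid input: not JSON, or not a number
```

The second call was refused because of a stray comma, and the third was a mistake of mine that was also refused. Neither moved the arm, so I'll repeat the retreat correctly.

```bash
python3 -m pendant '[80,0,0,0.03,0,0,0,80,0,0.01,0.06,0,0,4,80,-0.02,0.045,0.08,0,0,10,80,-0.045,0.085,0.09,0,0,16,80,-0.07,0.125,0.09,0,0,22,80,-0.095,0.16,0.09,0,0,28,80,-0.12,0.2,0.09,0,0,34,80,-0.14,0.235,0.09,0,0,37]' && python3 -m pendant '[80,-0.003,0.005,0,0,0,0,80,-0.003,0.005,0,0,0,0,80,-0.003,0.005,0,0,0,0,80,-0.003,0.005,0,0,0,0,80,-0.003,0.005,0,0,0,0,80,-0.003,0.005,0,0,0,0,80,-0.003,0.005,0,0,0,0,80,-0.003,0.005,0,0,0,0]'
python3 - <<'E'
from h import *
snap('side','s7');s=snap('wrist','w7');print(proj(s,(.442,.247,.052)))
c=cv2.resize(cv2.imread('pics/s7.png')[130:230,200:330],(400,300),interpolation=cv2.INTER_CUBIC)
d=cv2.resize(cv2.imread('pics/w7.png')[110:270,150:363],(400,300),interpolation=cv2.INTER_CUBIC)
cv2.imwrite('pics/m2.png',cv2.convertScaleAbs(np.hstack([c,d]),alpha=1.4))
E
```

```text
clock: 13.45
tool_pos: [0.4437, 0.2436, 0.1865]
orientation: [0.0, 0.34, 0.94, 0.0]
ft_force: [0.3, 0.7, -0.5]
gripper_width: 0.797
finger_force: 0.0
clock: 14.25
tool_pos: [0.4422, 0.2469, 0.1856]
orientation: [-0.0, 0.342, 0.94, -0.0]
ft_force: [0.5, 0.5, 0.2]
gripper_width: 0.798
finger_force: 0.0
(np.float64(258.2498644701775), np.float64(187.68357290503798))
```

View pics/m2.png

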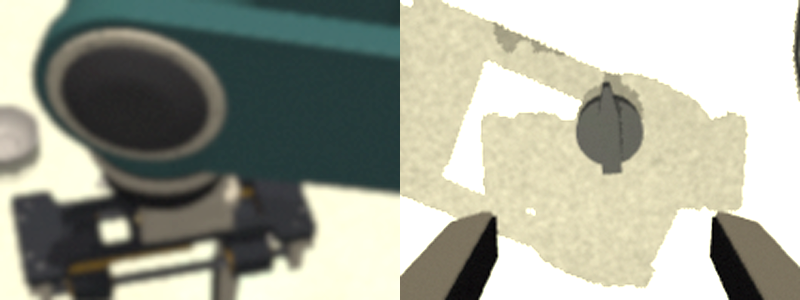

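The left panel has the lamp hidden by the arm. The right panel shows the knob with its pointer tip at (607,83), its tail at (611,173) and its hub around (609,130), nearly aligned with the tool. I'll measure the hub with a mask.

```bash
python3 - <<'E'
from h import *
def hub(tag,box,thr):
    s=load(tag);r0,r1,c0,c1=box;K=4
    im=cv2.resize(s['image'][r0:r1,c0:c1],None,fx=K,fy=K,interpolation=cv2.INTER_CUBIC)
    h=cv2.cvtColor(im,cv2.COLOR_RGB2HSV); 
    m=((h[...,1]<40)&(h[...,2]<thr)).astype(np.uint8)
    cs,_=cv2.findContours(m,0,1); k=max(cs,key=cv2.contourArea).reshape(-1,2)
    P=np.array([onplane(s,c0+(x+.5)/K-.5,r0+(y+.5)/K-.5,.026) for x,y in k])[:,:2]
    # robust circle of 22 mm radius
    rng=np.random.default_rng(0);best=(0,)
    for _ in range(3000):
        a=P[rng.choice(len(P),3,False)];A=np.c_[2*a,np.ones(3)]
        try:q=np.linalg.solve(A,(a**2).sum(1))
        except Exception: continue
        r=np.sqrt(max(q[2]+q[:2]@q[:2],0))
        n=(abs(np.linalg.norm(P-q[:2],axis=1)-r)<.0005).sum()
        if .018<r<.026 and n>best[0]: best=(n,q[:2],r)
    i=np.argmax(np.linalg.norm(P-best[1],axis=1)); 
    # tip & tail on plane .052
    far=[k[i]]; tip=onplane(s,c0+(k[i][0]+.5)/K-.5,r0+(k[i][1]+.5)/K-.5,.04)[:2]
    d=tip-best[1]
    print(tag,len(P),best,'tip',tip,np.linalg.norm(d),np.degrees(np.arctan2(d[1],d[0])))
hub('w7',(140,215,235,300),110); hub('w2',(125,175,225,275),110)
s=load('w7')
for a,b,z in [((260.2,154.3),(262.4,202.3),.05)]:
    p=onplane(s,*a,z);q=onplane(s,*b,z);print(p,q,np.degrees(np.arctan2(*(p-q)[1::-1])),np.linalg.norm(p-q))
E
```

```text
w7 499 (np.int64(244), array([0.44185692, 0.2516682 ]), np.float64(0.021702571135655317)) tip [0.41438268 0.27227506] 0.034343503377670684 143.1285260108891
w2 387 (np.int64(241), array([0.44270063, 0.25161762]), np.float64(0.02167000555505772)) tip [0.41329469 0.26998642] 0.034671639693368436 148.0084993120151
[0.41484498 0.2726361  0.05      ] [0.45873032 0.23918466 0.05      ] 142.68366383832554 0.05518080906281412
```

```bash
python3 -m pendant '[70,0,0.002,-0.03,0,0,1,60,0,0.0047,-0.07,0,0,3,50,0,0.0047,-0.105,0,0,3,50,0,0.0047,-0.13,0,0,3,50,0,0.0047,-0.145,0,0,3,50,0,0.0047,-0.152,0,0,3,50,0,0.0047,-0.156,0,0,3,30,0,0.0047,-0.156,0,0,3]' 50 && python3 -m pendant '[5,0,0,0,0,0,0,5,0,0,0,0,0,0,5,0,0,0,0,0,0,5,0,0,0,0,0,0,5,0,0,0,0,0,0,5,0,0,0,0,0,0,5,0,0,0,0,0,0,5,0,0,0.01,0,0,0]' 50
python3 - <<'E'
from h import *
o=readout.state()['orientation'];print(2*np.degrees(np.arctan2(o[2],o[1])))
E
```

```text
clock: 15.15
tool_pos: [0.4424, 0.252, 0.0302]
orientation: [0.0, 0.317, 0.948, 0.0]
ft_force: [-0.5, -0.4, -0.1]
gripper_width: 0.454
finger_force: 0.0
clock: 15.95
tool_pos: [0.4414, 0.2514, 0.0388]
orientation: [-0.001, 0.317, 0.948, -0.001]
ft_force: [-0.6, 0.3, -1.8]
gripper_width: 0.125
finger_force: 50.0
143.0095993294286
```

```bash
python3 -m pendant '[5,0,0,0.04,0,0,0,5,0,-0.01,0.085,0,0,6,5,0.01,-0.04,0.12,0,0,12,5,0.025,-0.08,0.14,0,0,18,5,0.04,-0.12,0.15,0,0,24,5,0.055,-0.165,0.15,0,0,30,5,0.07,-0.21,0.15,0,0,36,5,0.08,-0.255,0.15,0,0,42]' 50 && python3 -m pendant '[5,0.01,-0.045,0,0,0,4,5,0.02,-0.09,0,0,0,8,5,0.025,-0.13,0,0,0,8,5,0.03,-0.16,0,0,0,8,5,0.03,-0.17,0,0,0,8,5,0.03,-0.17,0,0,0,8,5,0.03,-0.17,0,0,0,8,5,0.03,-0.17,0,0,0,8]' 50
python3 - <<'E'
from h import *
s=snap('wrist','w8');snap('side','s8');u,v=proj(s,(.4787,-.1907,.055));print(u,v)
u,v=int(u),int(v);c=cv2.imread('pics/w8.png')[v-45:v+45,u-50:u+50]
c=cv2.resize(c,None,fx=5,fy=5,interpolation=cv2.INTER_CUBIC)
d=cv2.resize(cv2.imread('pics/s8.png')[130:220,220:320],None,fx=3,fy=5,interpolation=cv2.INTER_CUBIC)
cv2.imwrite('pics/m3.png',cv2.convertScaleAbs(np.hstack([c,d]),alpha=1.2))
E
```

```text
clock: 16.75
tool_pos: [0.5224, -0.0052, 0.1903]
orientation: [0.0, -0.046, 0.999, -0.0]
ft_force: [-0.2, 0.8, -1.4]
gripper_width: 0.123
finger_force: 50.0
clock: 17.55
tool_pos: [0.5521, -0.172, 0.1899]
orientation: [0.0, -0.114, 0.993, 0.0]
ft_force: [0.7, -0.5, -0.7]
gripper_width: 0.126
finger_force: 50.0
256.3626044773971 117.94578161650058
```

View pics/m3.png

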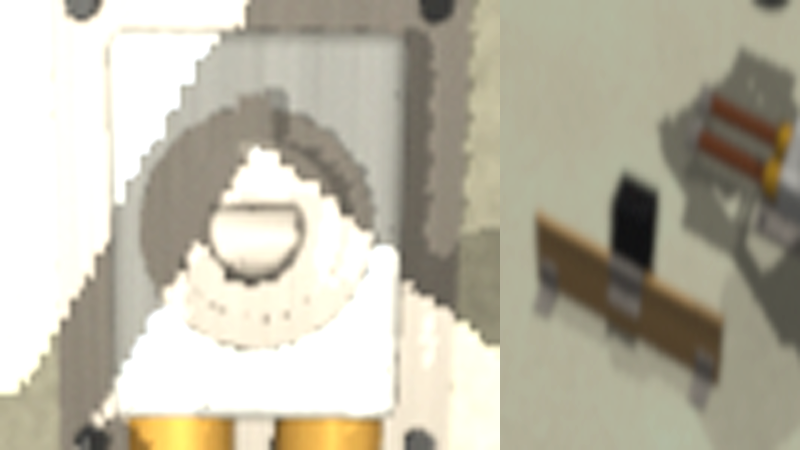

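Right panel: the lamp stands clipped upright on the divider, with its steel jaw on the far side from the valve. Left panel: the collar spans x 140–373 with its centre near (257,226). The D's flat runs level from (218,205) to (303,205), and the nib is at about (277,97).

```bash
python3 - <<'E'
from h import *
s=load('w8');w=load('w1')
f=lambda x,y,z:onplane(s,206+(x+.5)/5-.5,72+(y+.5)/5-.5,z)[:2]
g=lambda x,y,z:onplane(w,215+(x+.5)/6-.5,85+(y+.5)/6-.5,z)[:2]
def circ(P):
    P=np.array(P);q=np.linalg.lstsq(np.c_[2*P,np.ones(len(P))],(P**2).sum(1),rcond=None)[0];return q[:2],np.sqrt(q[2]+q[:2]@q[:2])
ang=lambda d:np.degrees(np.arctan2(d[1],d[0]))%360
C=circ([f(x,y,.055) for x,y in [(140,215),(160,160),(205,115),(330,140),(365,180),(373,215),(200,325),(257,348),(330,325)]]);print('w8 collar',C)
C1=circ([g(x,y,.055) for x,y in [(157,250),(385,250),(271,130),(185,325),(355,325),(350,165),(190,165)]]);print('w1 collar',C1)
D=circ([f(x,y,.073) for x,y in [(210,232),(222,262),(256,282),(292,262),(303,225)]]);print('D',D)
print('nib',ang(f(277,97,.053)-C[0]),ang(g(262,372,.053)-C1[0]))
print('flat normal',ang(f(303,205,.073)-f(218,205,.073))-90,ang(f(303,205,.073)-f(218,205,.073))+90)
# D triangulated: collar centre between the views
print(tri((s,206+257.5/5-.5,72+226.5/5-.5),(w,215+271.5/6-.5,85+247.5/6-.5)))
E
```

```text
w8 collar (array([ 0.47802495, -0.19013944]), np.float64(0.024565572786374494))
w1 collar (array([ 0.47856059, -0.19005238]), np.float64(0.02482126179572784))
D (array([ 0.47885098, -0.18993682]), np.float64(0.00922955845331335))
nib 184.08000008831107 188.98674669313175
flat normal 13.018740943923902 193.0187409439239
(array([ 0.475879  , -0.19155124, -0.12780842]), [np.float64(0.00018422582303689815), np.float64(0.00018422582303690183)])
```

The outer disc is a larger boss, not the collar. The camera was almost straight above in both views, so the axis at (0.4785, −0.190) holds whatever the height is. The flat's normal is at 193°, which is the tool's current yaw. I'll move over the spindle.

```bash
python3 -m pendant '[5,-0.03,-0.008,0,0,0,0,5,-0.06,-0.015,-0.01,0,0,0,5,-0.0736,-0.018,-0.03,0,0,0,5,-0.0736,-0.018,-0.05,0,0,0,5,-0.0736,-0.018,-0.067,0,0,0,5,-0.0736,-0.018,-0.075,0,0,0,5,-0.0736,-0.018,-0.078,0,0,0,5,-0.0736,-0.018,-0.078,0,0,0]' 50
python3 -m pendant '[5,0,0,-0.002,0,0,0,5,0,0,-0.004,0,0,0,5,0,0,-0.006,0,0,0,5,0,0,-0.008,0,0,0,5,0,0,-0.01,0,0,0,5,0,0,-0.012,0,0,0,5,0,0,-0.014,0,0,0,5,0,0,-0.014,0,0,0]' 50
```

```text
clock: 18.45
tool_pos: [0.4788, -0.191, 0.1117]
orientation: [-0.0, -0.114, 0.994, 0.0]
ft_force: [-0.1, 0.7, -0.5]
gripper_width: 0.126
finger_force: 50.0
clock: 19.25
tool_pos: [0.4783, -0.1912, 0.0973]
orientation: [-0.0, -0.113, 0.994, 0.0]
ft_force: [0.2, -1.1, 0.4]
gripper_width: 0.126
finger_force: 50.0
```

```bash
python3 -m pendant '[5,0,0.0005,-0.002,0,0,0,5,0,0.0005,-0.004,0,0,0,5,0,0.0005,-0.006,0,0,0,5,0,0.0005,-0.008,0,0,0,5,0,0.0005,-0.01,0,0,0,5,0,0.0005,-0.011,0,0,0,5,0,0.0005,-0.012,0,0,0,5,0,0.0005,-0.012,0,0,0]' 50
```

```text
clock: 20.05
tool_pos: [0.4784, -0.1907, 0.0855]
orientation: [-0.0, -0.113, 0.994, 0.0]
ft_force: [-0.6, -0.1, -1.4]
gripper_width: 0.126
finger_force: 50.0
```

```bash
python3 -m pendant '[5,0,0,-0.001,0,0,0,5,0,0,-0.002,0,0,0,5,0,0,-0.003,0,0,0,5,0,0,-0.004,0,0,0,5,0,0,-0.004,0,0,0,5,0,0,-0.004,0,0,0,5,0,0,-0.004,0,0,0,5,0,0,-0.004,0,0,0]' 50 && python3 -m pendant '[5,0,0,-0.001,0,0,0,5,0,0,-0.002,0,0,0,5,0,0,-0.003,0,0,0,5,0,0,-0.004,0,0,0,5,0,0,-0.005,0,0,0,5,0,0,-0.0055,0,0,0,5,0,0,-0.0055,0,0,0,5,0,0,-0.0055,0,0,0]' 50
```

```text
clock: 20.85
tool_pos: [0.4786, -0.1908, 0.0819]
orientation: [0.0, -0.113, 0.994, -0.0]
ft_force: [-0.4, 0.3, 5.4]
gripper_width: 0.128
finger_force: 50.0
clock: 21.65
tool_pos: [0.4787, -0.1908, 0.0769]
orientation: [0.0, -0.113, 0.994, -0.0]
ft_force: [-2.6, 1.0, 10.5]
gripper_width: 0.124
finger_force: 50.0
```

```bash
python3 -m pendant '[5,0,0,-0.001,0,0,0,5,0,0,-0.0015,0,0,0,5,0,0,-0.002,0,0,0,5,0,0,-0.0025,0,0,0,5,0,0,-0.003,0,0,0,5,0,0,-0.003,0,0,0,5,0,0,-0.003,0,0,0,5,0,0,-0.003,0,0,0]' 50
```

```text
clock: 22.45
tool_pos: [0.4791, -0.1909, 0.0767]
orientation: [0.001, -0.113, 0.994, -0.0]
ft_force: [-15.4, 7.1, 39.3]
gripper_width: 0.123
finger_force: 50.1
```

```bash
python3 -m pendant '[5,0,0,0.0005,0,0,0,5,0,0,0.001,0,0,0,5,0,0,0.001,0,0,0,5,0,0,0.001,0,0,0,5,0,0,0.001,0,0,0,5,0,0,0.001,0,0,0,5,0,0,0.001,0,0,0,5,0,0,0.001,0,0,0]' 50 && python3 - <<'E'
from h import *
st=readout.state();print(st['tool_pos'],st['ft_force'])
if st['ft_force'][2]>17: print(job.finish_job())
E
```

```text
clock: 23.25
tool_pos: [0.479, -0.1909, 0.0767]
orientation: [0.001, -0.113, 0.994, -0.0]
ft_force: [-13.1, 4.8, 30.3]
gripper_width: 0.13
finger_force: 50.0
[ 0.47898842 -0.1908884   0.0767479 ] [-13.11300589   4.82472319  30.28336216]
the job is handed in; nothing more can be done
None
```

The job is handed in at 23 s: the lamp is clipped fully down on the divider with its lens towards the valve, and the knob is home on the spindle and held pressed against its stop at about 30 N (read from forces and heights, no final picture).

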